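# Finish the filter service: hang the media basket and prime the canister

### The job

Finish servicing the aquarium's canister filter. Hang the rinsed media basket by its handle across both prongs of the pegboard drip rack, and prime the filter with two full strokes of the plunger on its head, pushing it all the way down and letting it come all the way back up each time. Either job may come first; leave the siphon bell, shrimp tube, breeder box and tongs where they are.

Things in the scene. Friction and masses are not known exactly. Their poses are not given: they have to be found in the camera images.
- filter: Canister filter fixed to the shelf: upright grey cylinder 150 mm in diameter with a black head (156 mm wide, head top at z = 198 mm). Origin at the centre of its underside; the primer plunger is on its vertical centre line.
- primer_top (a point): Centre of the flat top of the primer plunger: a round grey mushroom cap 64 mm in diameter, 12 mm thick, on top of the filter's head. 245 mm above the table when up, 220 mm when fully down; moves with the plunger.
- primer (a joint): Stroke of the sprung plunger in m: 0 = fully up (rest), 0.025 = fully down. Moves straight down; the spring takes about 6 N to start and 13 N at the bottom, and pushes it back up when let go.
- rack: Fixed drip rack: upright pine pegboard panel 220 mm wide (own y), 240 high, 15 thick, its front face at own x = +80 mm, over a white tray (x -65 to +105 mm, y +-110, 12 high). Two level steel prongs, 8 mm thick, run from the panel along own -x at y = +36 and -36 mm to x = -45 mm, then turn up to tips at x = -55 mm. Origin on the table below the prongs, z up.
- rack_hang (a point): Point midway between the two prongs, level with their top side, 204 mm above the table (prong axes 200 mm, tops of the upturned tips 220 mm), 80 mm in front of the panel and 55 mm behind the tips; same axes as the rack.
- basket: Loose grey plastic filter media basket with white ceramic media in it: open box 80 mm (own x) by 124 mm (own y) by 70 mm high, with a rigid arched handle across its middle. Origin at the centre of its underside, z up. About 0.15 to 0.3 kg. The same turned by half a turn.
- basket_bar (a point): Centre of the level top bar of the basket's handle, 140 mm above the basket's underside. The bar runs along the basket's own y, 110 mm clear between its two uprights, 10 mm wide (own x) and 8 mm tall; there are 66 mm free between the bar and the basket's rim.
- bell: Black plastic gravel siphon bell standing mouth down, 56 mm across, 135 mm tall. Origin at the centre of its underside. Leave alone.
- shrimp_tube: White ceramic shrimp tube, square section, lying on the table: 100 mm (own x) by 50 by 52 mm. Origin at the centre of its underside. Leave alone.
- breeder: Clear acrylic breeder box with lid, 106 by 156 mm (own y), 104 mm high with the knob. Origin at the centre of its underside. Leave alone.
- tongs: Stainless tongs lying flat, 188 mm long along own x, 32 mm wide, 8 mm high. Origin at mid length on the underside. Leave alone.
Mind the look-alikes: they are no part of the job. Leave any purple look-alike of the basket alone. Leave any purple look-alike of the filter alone.

How it is judged:
By the outcome, as a careful person would: the job done as asked, in the order asked, and still so for the second after the job is handed in, with the robot touching nothing.
It also fails if it takes over 67 s, if anything falls off the work surface, if the arm or the gripper's body presses on something with over 40 N, if the wrist force passes 120 N, or if a joint passes its speed limit or range.

### The arm

A 6-joint arm with a two-finger parallel gripper is mounted at the origin on the work surface. World frame = base frame: x ahead of the robot, y to its left, z up, the work surface at z = 0. Lengths are in m, angles in rad, forces in N, time in s.
With the tool pointing down it reaches from about 0.3 to 0.875 m from the base axis. Payload 4.2 kg.
Tool frame: the origin (TCP) lies at the very end of the fingers, on their centre line; the grasp point (between the pads) lies 19 mm behind it; z points along the fingers, y is the line along which they close (so a half turn about z gives the same grasp; the last joint's range is limited). The gripper opens to 85 mm and grips with 20 to 120 N. Pads are 22 mm wide; open, the fingers measure 114 mm over their backs; the gripper's body (76 mm by 85 mm) begins 54 mm behind the grasp point. The pads swing forward as they close: fully open they stand 13 mm farther back than shut.
Start: joints at [1.329, 0.32, 1.565, -0, 1.257, -0.02], TCP at [0.126, 0.561, 0.205] pointing down, gripper open.
Joint ranges: [-3.11, 3.11], [-0.84, 2.01], [0.21, 2.61], [-1.34, 4.49], [0.05, 2.63], [-2.56, 2.56]. Speed limits (rad/s): [2.57, 2.57, 3.14, 3.14, 3.14, 3.14].

### API

Orientations are given as a unit quaternion [w, x, y, z].
In Python, from station import manip, viewer, job gives the robot as it stands.
- The arm moves only by the tool drive_tool, never from a script. Its argument "series" is a list of rows, each a list of 3 entries, a list of its own where there are three numbers: the shift along the tool's x, y, z in units of 50 mm (1.0 is 50 mm), then the turn, a rotation vector about the tool's x, y, z in units of 10 degrees (1.0 is 10 degrees), then the opening, from -1 (shut) to 1 (fully open). A call has 1 to 5 rows; each row shifts and turns the commanded pose from where the row before left it, along the tool's axes as they then stand; what a row does not reach is not made up. A row lasts 1/8 s, in which the tool goes at most 62.5 mm and 10.7 degrees, less where a joint would pass 70% of its speed; a pose out of reach is approached as far as the arm can. A call is refused whole if a number of a shift passes 1 or a number of a turn 1, either way. A call with a gripper value outside its range is refused whole. The fingers move at their own pace and stop on an object; "squeeze" is the grip in N (left out, the last holds). Time passes only in rows, so rows that do not move let the fingers close. It gives the time, the measured TCP pose, the force, the opening and the grip force at its end, in the units of the state.
- manip.get_obs(): the state, without advancing time (a new reading comes with each control period).
- viewer.capture(name): name is "scene" or "top" or "wrist"; returns (picture, depth): 420x560x3 uint8, red, green, blue; 420x560 float32, m along the optical axis (not along the pixel's ray), 0 where there is no reading.
- viewer.camera_model(name): a dict with "intrinsics" (3x3 intrinsics, pixels), "D" ([k1, k2, p1, p2, k3] as OpenCV has them; the pictures are not rectified), "world_from_camera" (4x4, takes a point from camera to world coordinates). Camera axes: x right, y up, looking along -z (the intrinsics and any distortion apply to the point x, -y, -z); pixel columns grow to the right and rows downward; lengths in m; the calibration is good to about 2 mm. A picture is of the moment at which its call begins: read the wrist's pose just before it. camera_model takes no time and is no camera call; for the wrist camera it gives the pose at the moment of the call.
- job.job_done(): hands the job in; it is judged then, once.
The state is a dict: "time": time; "joint_positions": joint angles; "joint_vel": joint speeds; "effort": joint torques, N m; "eef_pos": TCP position; "eef_rot": TCP orientation; "ft_force": force on the tool from outside, world axes, zero at the start; "ft_torque": the same for the moment, N m; "width": opening from 0.0 (shut) to 1.0 (fully open); "grip_force": force on a finger pad.
Only numpy, scipy, OpenCV 4.12 (cv2) and the standard library are available. Lean on these libraries where they do the work, as an engineer would, in place of code of your own. Each camera call takes 0.05 s, during which the arm holds its last target. There are 200 camera calls.

## Working session

There is one attempt and no reset: what is moved stays moved. The work goes in short steps, Python scripts to look and compute and a tool call to move; the robot and the scene stay as the last step left them, time stands still between calls to the robot, and variables do not carry over. Pictures are saved under pics/ and viewed, at most 10 in all, crops included, and the job is handed in when it is done.

Besides the shell and the picture viewer there is one more tool, called after ">>>" by a JSON object that holds its "op" and its "data", one argument or row to a line. drive_tool: Moves the arm, as the interface text tells. Its arguments: {"type":"object","properties":{"series":{"type":"array","items":{"type":"array"}},"squeeze":{"type":"number"}},"required":["series"]}

```bash
ls; mkdir -p pics; cat > h.py <<'E'
import numpy as np,cv2
from station import manip,viewer,job
def cap(n):
    o=manip.get_obs(); m=viewer.camera_model(n); p,d=viewer.capture(n); return p,d,m
def rays(m,uv):
    uv=np.array(uv,float).reshape(-1,1,2)
    n=cv2.undistortPoints(uv,np.array(m["intrinsics"],float),np.array(m["D"],float)).reshape(-1,2)
    T=np.array(m["world_from_camera"]); d=np.c_[n[:,0],-n[:,1],-np.ones(len(n))]@T[:3,:3].T
    return T[:3,3],d      # depth*d + origin = point
def plane(m,uv,z):
    o,d=rays(m,uv); return o+d*((z-o[2])/d[:,2])[:,None]
def atdepth(m,d,uv):
    uv=np.array(uv,int).reshape(-1,2); o,r=rays(m,uv); return o+r*d[uv[:,1],uv[:,0]][:,None]
def cloud(m,d):
    h,w=d.shape; u,v=np.meshgrid(np.arange(w),np.arange(h)); o,r=rays(m,np.c_[u.ravel(),v.ravel()])
    P=o+r*d.ravel()[:,None]; P[d.ravel()==0]=np.nan; return P.reshape(h,w,3)
def save(p,n): cv2.imwrite("pics/"+n+".png",p[:,:,::-1])
E
python3 - <<'E'
from h import *
for n in("scene","top"):
    p,d,m=cap(n); save(p,n+"0"); np.savez(n+"0",p=p,d=d,K=m["intrinsics"],D=m["D"],T=m["world_from_camera"]); print(np.round(m["world_from_camera"],2), (d==0).mean())
print(manip.get_obs())
E
```

```text
pics
[[-0.21 -0.8   0.56  1.31]
 [ 0.98 -0.18  0.11  0.04]
 [ 0.02  0.57  0.82  1.22]
 [ 0.    0.    0.    1.  ]] 0.004085884353741497
[[ 0.01  1.   -0.09  0.49]
 [-1.    0.01 -0.02 -0.12]
 [-0.02  0.09  1.    1.27]
 [ 0.    0.    0.    1.  ]] 0.003864795918367347
{'time': 0.1, 'joint_positions': array([ 1.32898900e+00,  3.20231053e-01,  1.56553461e+00,  6.79668598e-06,
        1.25743607e+00, -1.99978048e-02]), 'joint_vel': array([ 0.00099985, -0.00343354, -0.00359422, -0.00178027, -0.00364975,
        0.0008284 ]), 'effort': array([ 2.55140931e-04, -4.16406369e+01, -2.34706092e+01,  6.25615485e-06,
        4.96004490e-03,  2.81646003e-06]), 'eef_pos': array([0.12638039, 0.56045714, 0.20377332]), 'eef_rot': array([-1.08220054e-04,  1.10678555e-01,  9.93855930e-01, -7.97233834e-04]), 'ft_force': array([ 0.50703717,  0.75201618, -0.34173898]), 'ft_torque': array([ 0.01847012, -0.01727368, -0.02916876]), 'grip_force': 0.0, 'width': 0.9996830882317567}
```

View pics/scene0.png

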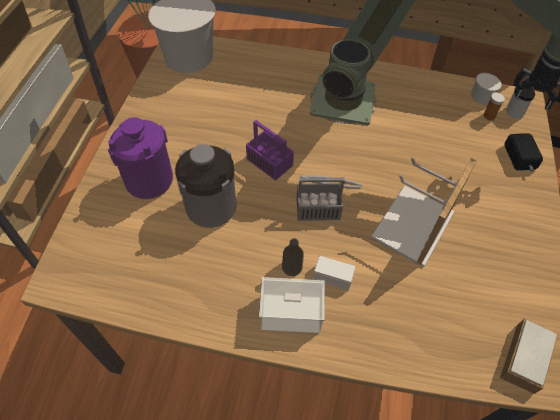

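View pics/top0.png

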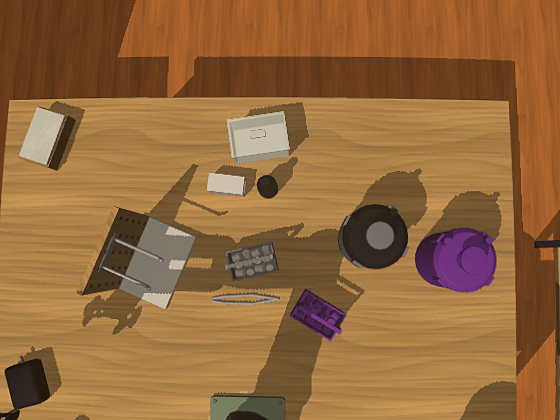

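The scene view shows:
- Grey basket at scene (320,198) / top (250,260), with the tongs behind it at top (245,298).
- Purple basket at top (318,315).
- Grey filter with its cap at top (380,235), and the purple filter at top (455,260).
- Rack at top (140,255), with prongs ending near (160,260) and (150,288).

Candidates: the basket is grey (250,260), not purple (318,315). The filter is grey with a black head (373,236), not purple (455,260). Next I measure heights.

```bash
cat > m1.py <<'E'
from h import *
def L(n):
    z=np.load(n+"0.npz"); return z["p"],z["d"],dict(intrinsics=z["K"],D=z["D"],world_from_camera=z["T"])
def rect(P):
    r=cv2.minAreaRect((P[:,:2]*1000).astype(np.float32)); return np.round(r[0],1),np.round(r[1],1),round(r[2],1)
for n in("top","scene"):
    p,d,m=L(n); C=cloud(m,d); X,Y,Z=C[...,0],C[...,1],C[...,2]
    hsv=cv2.cvtColor(p,cv2.COLOR_RGB2HSV); H,S=hsv[...,0],hsv[...,1]; pur=(H>130)&(H<165)&(S>80)
    print(n)
    def rep(name,zl,zh,xl,xh,yl,yh,extra=True):
        k=(Z>zl)&(Z<zh)&(X>xl)&(X<xh)&(Y>yl)&(Y<yh)&~pur&extra
        if k.sum()<5: print(name,"none");return
        P=C[k]; v,u=np.nonzero(k); print(name,k.sum(),"med",np.round(np.median(P,0),4),rect(P),"px",u.mean().round(),v.mean().round())
    # approx regions from top picture
    for uv in [(250,260),(380,235),(140,255),(160,260),(150,288),(245,298)]:
        if n=="top": print(uv,np.round(atdepth(m,d,[uv])[0],3))
    rep("bar",.125,.15,.3,.6,-.15,.15)
    rep("rim",.06,.08,.3,.6,-.12,.15)
    rep("cap",.235,.26,.3,.7,-.5,-.15)
    rep("head",.185,.205,.3,.7,-.5,-.15)
    rep("prongs",.19,.225,.25,.6,.15,.45,(S<90))
    rep("board",.15,.26,.25,.7,.2,.6,(S>100))
E
python3 m1.py
```

```text
top
(250, 260) [ 0.478 -0.016  0.143]
(380, 235) [ 0.539 -0.319  0.244]
(140, 255) [0.486 0.309 0.007]
(160, 260) [0.476 0.188 0.22 ]
(150, 288) [0.41  0.211 0.215]
(245, 298) [ 0.371  0.01  -0.002]
bar 205 med [ 0.4732 -0.0131  0.1425] (array([473.9, -11.8]), array([ 10.8, 122.6]), 14.2) px 249.0 262.0
rim 241 med [ 0.4737 -0.0132  0.0682] (array([414.4, -28. ]), array([205.4, 126.4]), 15.2) px 252.0 262.0
cap 604 med [ 0.5384 -0.3176  0.2434] (array([ 537.8, -318.1]), array([61. , 61.4]), 43.9) px 379.0 235.0
head 2601 med [ 0.5331 -0.3088  0.1956] (array([ 501.6, -339.5]), array([238. , 153.7]), 30.4) px 374.0 237.0
prongs 540 med [0.4823 0.2903 0.2024] (array([467.3, 263.2]), array([140.4,  98. ]), 67.6) px 124.0 260.0
board 1580 med [0.4963 0.3279 0.2248] (array([485.7, 307.7]), array([ 71.6, 220. ]), 68.0) px 104.0 251.0
scene
bar 232 med [ 0.4748 -0.0087  0.1411] (array([444.3, -68.2]), array([230.4,  90.9]), 61.7) px 321.0 177.0
rim 324 med [ 0.4888 -0.007   0.0672] (array([416. , -28.1]), array([214.3, 125.8]), 16.5) px 320.0 196.0
cap 395 med [ 0.5439 -0.3173  0.2424] (array([ 542.5, -317.4]), array([63.2, 63.2]), 27.1) px 201.0 154.0
head 1597 med [ 0.5624 -0.3003  0.1954] (array([ 492.7, -347.2]), array([269.2, 157.2]), 33.3) px 205.0 171.0
prongs 331 med [0.48   0.2704 0.2017] (array([503.9, 256.6]), array([149.2, 157.1]), 71.3) px 430.0 183.0
board 557 med [0.5288 0.3204 0.2372] (array([477. , 278.6]), array([133.8, 223.4]), 68.2) px 453.0 197.0
```

```bash
cat > m2.py <<'E'
from m1 import *
print("----")
for n in("top","scene"):
    p,d,m=L(n); C=cloud(m,d); X,Y,Z=C[...,0],C[...,1],C[...,2]
    S=cv2.cvtColor(p,cv2.COLOR_RGB2HSV)[...,1]
    k=(Z>.194)&(Z<.228)&(X>.3)&(X<.62)&(Y>.14)&(Y<.4)&(S<110)
    lab,l,st,ce=cv2.connectedComponentsWithStats(k.astype(np.uint8),connectivity=8)
    for i in range(1,lab):
        if st[i,4]<40: continue
        P=C[l==i]; a=cv2.fitLine((P[:,:2]*1000).astype(np.float32),cv2.DIST_HUBER,0,.01,.01).ravel()
        yaw=np.degrees(np.arctan2(a[1],a[0])); s=(P[:,:2]*1000-a[2:])@a[:2]
        e=[a[2:]+a[:2]*q for q in np.percentile(s,[0.5,99.5])]
        print(n,len(P),"yaw",yaw.round(1),"pt",a[2:].round(1),"ends",np.round(e,1).tolist(),"z",np.percentile(P[:,2],[5,50,95,99]).round(3))
    top=(Z>.212)&(Z<.226)&k
    print("tips",[(np.round(C[l2==i].mean(0),3),(l2==i).sum()) for nn,l2 in [cv2.connectedComponents(top.astype(np.uint8))] for i in range(1,nn)])
    kb=(Z>.125)&(Z<.15)&(X>.42)&(X<.53)&(Y>-.1)&(Y<.08)&(S<110)
    P=C[kb]; print("bar",rect(P),np.percentile(P[:,2],[5,50,95]).round(3))
p=L("top")[0]; q=L("scene")[0]
save(np.hstack([cv2.resize(p[215:325,200:360],(640,440))[:, :400],cv2.resize(q[150:240,280:380],(400,360)).copy() if 0 else cv2.resize(p[215:325,80:180],(400,440))]),"crop")
E
python3 m2.py | sed -n '/----/,$p'
```

```text
----
top 525 yaw 45.2 pt [458. 273.] ends [[403.5, 218.1], [514.3, 329.7]] z [0.198 0.203 0.213 0.219]
tips [(array([0.506, 0.319, 0.214]), np.int64(1)), (array([0.497, 0.322, 0.212]), np.int64(1)), (array([0.492, 0.325, 0.212]), np.int64(1)), (array([0.486, 0.328, 0.213]), np.int64(2)), (array([0.479, 0.33 , 0.215]), np.int64(3)), (array([0.483, 0.324, 0.212]), np.int64(1)), (array([0.478, 0.187, 0.217]), np.int64(12)), (array([0.41 , 0.215, 0.216]), np.int64(12))]
bar (array([473.9, -11.8]), array([ 10.8, 122.6]), 14.2) [0.138 0.142 0.146]
scene 347 yaw 33.8 pt [472.8 266.9] ends [[405.3, 221.7], [533.5, 307.6]] z [0.198 0.202 0.213 0.218]
tips [(array([0.413, 0.216, 0.216]), np.int64(11)), (array([0.48 , 0.188, 0.217]), np.int64(7)), (array([0.45 , 0.343, 0.212]), np.int64(1)), (array([0.468, 0.335, 0.212]), np.int64(1)), (array([0.518, 0.313, 0.213]), np.int64(2)), (array([0.573, 0.295, 0.213]), np.int64(1)), (array([0.597, 0.292, 0.219]), np.int64(10))]
bar (array([475. ,  -9.5]), array([ 16.9, 120.6]), 13.3) [0.134 0.141 0.146]
```

View pics/crop.png

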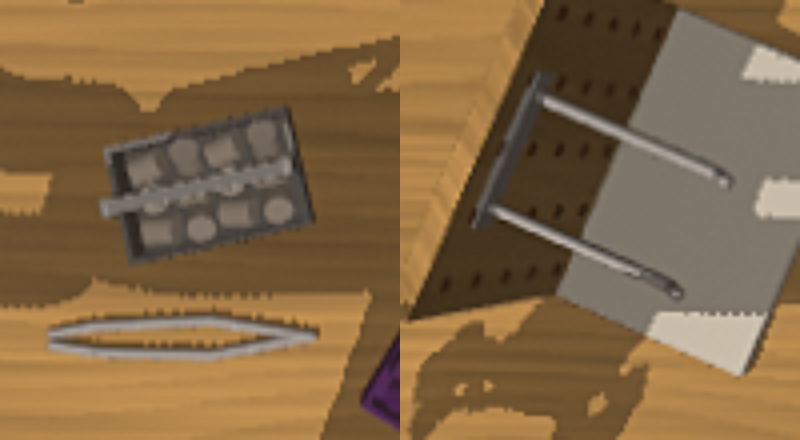

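```bash
cat > plan.py <<'E'
import sys
from h import *
from scipy.spatial.transform import Rotation as R
def plan(pos,head,n):
    """rows to reach pos with tool straight down, tool y along heading (deg, modulo half turn)"""
    o=manip.get_obs(); q=o["eef_rot"]; r0=R.from_quat([q[1],q[2],q[3],q[0]])
    c=[]
    for h in(head,head+180):
        a=np.radians(h); y=[np.cos(a),np.sin(a),0]; z=[0,0,-1]; x=np.cross(y,z)
        c.append(R.from_matrix(np.c_[x,y,z]))
    t=min(c,key=lambda t:(r0.inv()*t).magnitude()); rv=(r0.inv()*t).as_rotvec()
    dp=(np.array(pos)-o["eef_pos"])/n; r=r0
    for i in range(n):
        print(np.round(r.inv().apply(dp)/.05,2).tolist(),np.round(np.degrees(rv)/n/10,2).tolist()); r=r*R.from_rotvec(rv/n)
    print("at",o["eef_pos"].round(4),"t",o["time"],"dp mm",(dp*n*1000).round(1),"f",o["ft_force"].round(1),"w",round(o["width"],2))
if __name__=="__main__":
    a=[float(v) for v in sys.argv[1:]]; plan(a[:3],a[3],int(a[4]))
E
python3 plan.py .474 -.0115 .30 14.2 15
```

```text
[-0.62, -0.64, -0.13] [-0.0, 0.0, 0.42]
[-0.67, -0.59, -0.13] [-0.0, 0.0, 0.42]
[-0.71, -0.54, -0.13] [-0.0, 0.0, 0.42]
[-0.75, -0.49, -0.13] [-0.0, 0.0, 0.42]
[-0.78, -0.44, -0.13] [-0.0, 0.0, 0.42]
[-0.81, -0.38, -0.13] [-0.0, 0.0, 0.42]
[-0.83, -0.32, -0.13] [-0.0, 0.0, 0.42]
[-0.86, -0.25, -0.13] [-0.0, 0.0, 0.42]
[-0.87, -0.19, -0.13] [-0.0, 0.0, 0.42]
[-0.88, -0.13, -0.13] [-0.0, 0.0, 0.42]
[-0.89, -0.06, -0.13] [-0.0, 0.0, 0.42]
[-0.89, 0.0, -0.13] [-0.0, 0.0, 0.42]
[-0.89, 0.07, -0.13] [-0.0, 0.0, 0.42]
[-0.88, 0.13, -0.13] [-0.0, 0.0, 0.42]
[-0.87, 0.2, -0.13] [-0.0, 0.0, 0.42]
at [0.1264 0.5605 0.2038] t 0.1 dp mm [ 347.6 -572.    96.2] f [ 0.5  0.8 -0.3] w 1.0
```

>>> {"op": "drive_tool", "data": {
  "series": [
    [[-0.62,-0.64,-0.4],[0,0,0.42],1],
    [[-0.67,-0.59,-0.4],[0,0,0.42],1],
    [[-0.71,-0.54,-0.4],[0,0,0.42],1],
    [[-0.75,-0.49,-0.4],[0,0,0.42],1],
    [[-0.78,-0.44,-0.35],[0,0,0.42],1]
  ]
}}

```text
time: 0.72
eef_pos: [0.2436, 0.369, 0.3025]
eef_rot: [0.0, 0.291, 0.957, -0.0]
ft_force: [1.1, 0.2, -0.1]
width: 1.004
grip_force: 0.0
```

>>> {"op": "drive_tool", "data": {
  "series": [
    [[-0.81,-0.38,0],[0,0,0.42],1],
    [[-0.83,-0.32,0],[0,0,0.42],1],
    [[-0.86,-0.25,0],[0,0,0.42],1],
    [[-0.87,-0.19,0],[0,0,0.42],1],
    [[-0.88,-0.13,0],[0,0,0.42],1]
  ]
}}

```text
time: 1.35
eef_pos: [0.3592, 0.1784, 0.3018]
eef_rot: [-0.0, 0.461, 0.888, -0.0]
ft_force: [1.2, -0.3, 0.9]
width: 1.002
grip_force: 0.0
```

>>> {"op": "drive_tool", "data": {
  "series": [
    [[-0.89,-0.06,0],[0,0,0.42],1],
    [[-0.89,0,0],[0,0,0.42],1],
    [[-0.89,0.07,0],[0,0,0.42],1],
    [[-0.88,0.13,0],[0,0,0.42],1],
    [[-0.87,0.2,0],[0,0,0.42],1]
  ]
}}

```text
time: 1.98
eef_pos: [0.4749, -0.012, 0.3017]
eef_rot: [-0.0, 0.615, 0.789, -0.0]
ft_force: [1.6, -0.3, -0.1]
width: 1.0
grip_force: 0.0
```

```bash
cat > w.py <<'E'
from h import *
import sys
p,d,m=cap("wrist"); save(p,sys.argv[1]); C=cloud(m,d); Z=C[...,2]; S=cv2.cvtColor(p,cv2.COLOR_RGB2HSV)[...,1]
k=(Z>.13)&(Z<.15)&(S<110)&(abs(C[...,0]-.474)<.08)&(abs(C[...,1]+.01)<.08)
P=C[k]; print(k.sum(),cv2.minAreaRect((P[:,:2]*1000).astype(np.float32)),np.percentile(P[:,2],[5,50,95]).round(4))
E
python3 w.py w1; python3 plan.py .474 -.0115 .30 14.2 2
```

```text
1234 ((474.43939208984375, -9.914051055908203), (11.926523208618164, 122.75926971435547), 13.87911319732666) [0.1425 0.1439 0.145 ]
[0.05, -0.02, 0.01] [0.0, 0.01, -0.02]
[0.05, -0.02, 0.01] [0.0, 0.01, -0.02]
at [ 0.4777 -0.0162  0.3011] t 2.025 dp mm [-3.7  4.7 -1.1] f [ 3.6 -2.7 -0.4] w 1.0
```

View pics/w1.png

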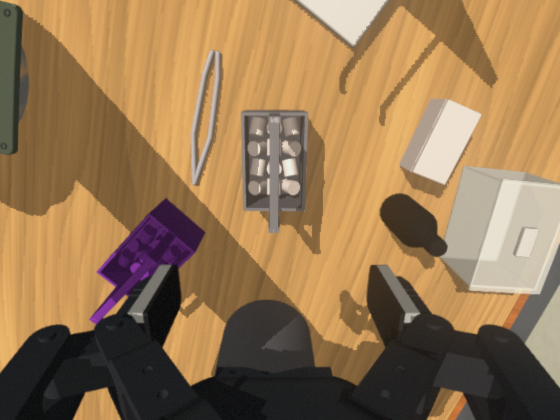

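The wrist view shows the grey basket at (274,160), with its bar upright between the fingers. The purple one is at (150,250), off to the side. The bar measures (0.474, -0.010), top z 0.144, as expected.

>>> {"op": "drive_tool", "data": {
  "series": [
    [[0.05,0,0.5],[0,0,0],1],
    [[0.05,0,0.7],[0,0,0],1],
    [[0,0,0.7],[0,0,0],1],
    [[0,0,0.7],[0,0,0],1],
    [[0,0,0.5],[0,0,0],1]
  ]
}}

```text
time: 2.65
eef_pos: [0.4722, -0.0056, 0.1452]
eef_rot: [-0.001, 0.614, 0.79, -0.001]
ft_force: [-0.2, -0.1, -0.8]
width: 0.999
grip_force: 0.0
```

>>> {"op": "drive_tool", "data": {
  "series": [
    [[0,0,0],[0,0,0],1]
  ]
}}

```text
time: 2.78
eef_pos: [0.4715, -0.0056, 0.1452]
eef_rot: [-0.002, 0.614, 0.79, -0.001]
ft_force: [0.7, 1.1, -0.1]
width: 1.0
grip_force: 0.0
```

```bash
python3 plan.py .4744 -.0105 .122 14 1
```

```text
[-0.11, 0.03, 0.46] [-0.03, -0.01, 0.03]
at [ 0.4715 -0.0056  0.1452] t 2.775 dp mm [  2.9  -4.9 -23.2] f [ 0.7  1.1 -0.1] w 1.0
```

>>> {"op": "drive_tool", "data": {
  "series": [
    [[-0.1,0.03,0.24],[0,0,0],1],
    [[0,0,0.22],[0,0,0],1],
    [[0,0,0],[0,0,0],1]
  ]
}}

```text
time: 3.15
eef_pos: [0.4755, -0.0103, 0.1234]
eef_rot: [-0.001, 0.614, 0.789, -0.0]
ft_force: [-1.0, -0.0, 0.1]
width: 1.0
grip_force: 0.0
```

>>> {"op": "drive_tool", "data": {
  "series": [
    [[0,0,0],[0,0,0],-1],
    [[0,0,0],[0,0,0],-1],
    [[0,0,0],[0,0,0],-1],
    [[0,0,0],[0,0,0],-1],
    [[0,0,0],[0,0,0],-1]
  ],
  "squeeze": 50
}}

```text
time: 3.78
eef_pos: [0.476, -0.0102, 0.1241]
eef_rot: [0.0, 0.614, 0.79, 0.0]
ft_force: [-0.1, -0.3, 0.1]
width: -0.002
grip_force: 0.0
```

>>> {"op": "drive_tool", "data": {
  "series": [
    [[0,0,0],[0,0,0],-1],
    [[0,0,0],[0,0,0],-1],
    [[0,0,0],[0,0,0],-1]
  ]
}}

```text
time: 4.15
eef_pos: [0.476, -0.0102, 0.124]
eef_rot: [-0.0, 0.614, 0.79, 0.0]
ft_force: [-0.6, -0.9, 1.1]
width: -0.001
grip_force: 0.0
```

```bash
python3 w.py w2; python3 - <<'E'
from h import *
p,d,m=cap("scene"); a=p[130:240,260:400]; t,_,_=cap("top"); b=t[215:325,190:330]
w=cv2.imread("pics/w2.png")[:,:,::-1]
save(np.hstack([cv2.resize(a,(400,314)),cv2.resize(w,(400,314))]),"c2")
E
```

```text
2581 ((475.9636535644531, -9.305591583251953), (12.00515365600586, 122.14368438720703), 15.268074989318848) [0.1425 0.1439 0.1449]
```

View pics/c2.png

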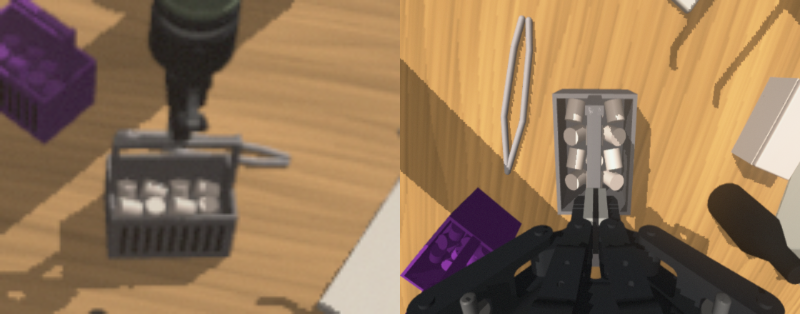

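```bash
python3 - <<'E'
from h import *
print(manip.get_obs()["width"],manip.get_obs()["grip_force"],manip.get_obs()["eef_pos"])
p,d,m=cap("scene"); C=cloud(m,d)
k=(abs(C[...,0]-.476)<.035)&(abs(C[...,1]+.010)<.03)&(C[...,2]>.09)&(C[...,2]<.25)
for z in np.arange(.09,.22,.01):
    q=k&(C[...,2]>=z)&(C[...,2]<z+.01)
    if q.sum(): print(round(z,2),q.sum(),C[q].min(0).round(3),C[q].max(0).round(3),p[q].mean(0).round())
p=p[160:200,290:360]; save(cv2.resize(p,(700,400),interpolation=cv2.INTER_CUBIC),"c3")
E
```

```text
0.0011883892642797957 0.0 [ 0.47601403 -0.01025429  0.12399004]
0.13 32 [ 0.462 -0.038  0.133] [0.488 0.018 0.14 ] [86. 79. 74.]
0.14 56 [ 0.463 -0.039  0.14 ] [0.488 0.02  0.147] [103.  96.  92.]
0.15 11 [ 0.479 -0.018  0.151] [0.488 0.001 0.16 ] [67. 62. 59.]
0.16 17 [ 0.479 -0.02   0.161] [0.491 0.002 0.17 ] [56. 51. 46.]
0.17 8 [ 0.471 -0.022  0.17 ] [ 0.49  -0.005  0.179] [52. 47. 41.]
0.18 1 [ 0.479 -0.021  0.181] [ 0.479 -0.021  0.181] [71. 59. 49.]
0.19 5 [ 0.49  -0.02   0.192] [ 0.506 -0.015  0.2  ] [51. 44. 41.]
0.2 9 [ 0.487 -0.018  0.2  ] [ 0.496 -0.008  0.207] [42. 37. 34.]
0.21 22 [ 0.474 -0.027  0.211] [0.507 0.009 0.22 ] [52. 44. 37.]
```

View pics/c3.png

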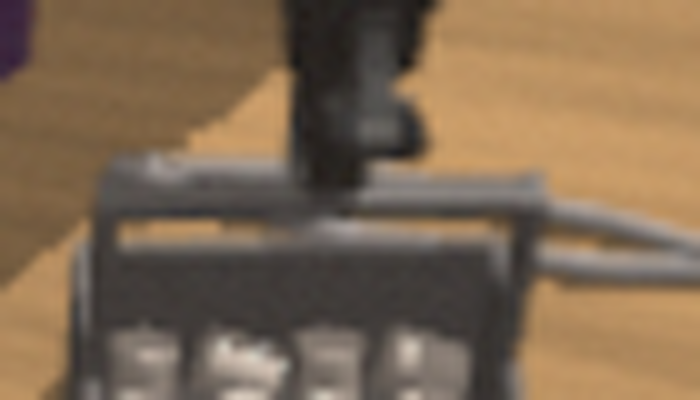

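The crop shows the fingers at (330,180) reaching down over the bar, with a pad tip just below it at (325,230). So the bar seems to be between the pads even though the width and grip readings are zero. I'll test that with a small lift.

>>> {"op": "drive_tool", "data": {
  "series": [
    [[0,0,-0.2],[0,0,0],-1],
    [[0,0,-0.3],[0,0,0],-1],
    [[0,0,-0.3],[0,0,0],-1],
    [[0,0,0],[0,0,0],-1],
    [[0,0,0],[0,0,0],-1]
  ]
}}

```text
time: 4.97
eef_pos: [0.4757, -0.0102, 0.1638]
eef_rot: [-0.0, 0.614, 0.79, -0.0]
ft_force: [-0.5, 0.4, -0.4]
width: -0.001
grip_force: 0.0
```

```bash
python3 - <<'E'
from h import *
for n in("scene","wrist"):
    p,d,m=cap(n); C=cloud(m,d);S=cv2.cvtColor(p,cv2.COLOR_RGB2HSV)[...,1]
    k=(abs(C[...,0]-.476)<.07)&(abs(C[...,1]+.010)<.065)&(C[...,2]>.12)&(C[...,2]<.2)&(abs(C[...,1]+.01)>.03)&(S<110)
    print(n,k.sum(),np.percentile(C[k][:,2],[5,25,50,75,95]).round(3))
    if n=="wrist": save(p,"w3")
print(manip.get_obs()["ft_force"])
E
python3 plan.py .4744 -.0105 .122 14 1
```

```text
scene 122 [0.125 0.137 0.141 0.144 0.146]
wrist 990 [0.134 0.143 0.144 0.144 0.145]
[0.19987266 0.12277989 0.12332685]
[-0.0, -0.02, 0.83] [-0.01, -0.0, 0.03]
at [ 0.4755 -0.0102  0.1635] t 5.075 dp mm [ -1.1  -0.3 -41.5] f [0.2 0.1 0.1] w -0.0
```

The bar stayed at z 0.144, so that was a miss and the fingertips must sit higher than the reading says. I'll measure the real fingertip.

```bash
python3 - <<'E'
from h import *
o=manip.get_obs(); print(o["eef_pos"],o["joint_positions"].round(4))
p,d,m=cap("scene")
# project reported TCP & points behind it
T=np.array(m["world_from_camera"]); Ti=np.linalg.inv(T)
def proj(P):
    c=(Ti@np.r_[P,1])[:3]; return cv2.projectPoints(np.array([[c[0],-c[1],-c[2]]]),np.zeros(3),np.zeros(3),np.array(m["intrinsics"],float),np.array(m["D"],float))[0].ravel()
img=np.ascontiguousarray(cv2.resize(p[130:210,275:375],(800,600)[:1]+(640,) if 0 else (750,600),interpolation=cv2.INTER_CUBIC))
for h,c in((0,(255,0,0)),(.019,(0,255,0)),(.04,(0,0,255))):
    u=proj(o["eef_pos"]+[0,0,h]); print(h,u.round(1)); cv2.circle(img,tuple(int(v) for v in ((u-[275,130])*7.5)),5,c,-1)
save(img,"c4")
E
```

```text
[ 0.47554926 -0.01022499  0.16346351] [-4.5800e-02  1.9730e-01  1.8455e+00  1.0000e-04  1.1000e+00 -2.9520e-01]
0 [322.6 173.8]
0.019 [323.2 169.3]
0.04 [323.9 164.3]
```

View pics/c4.png

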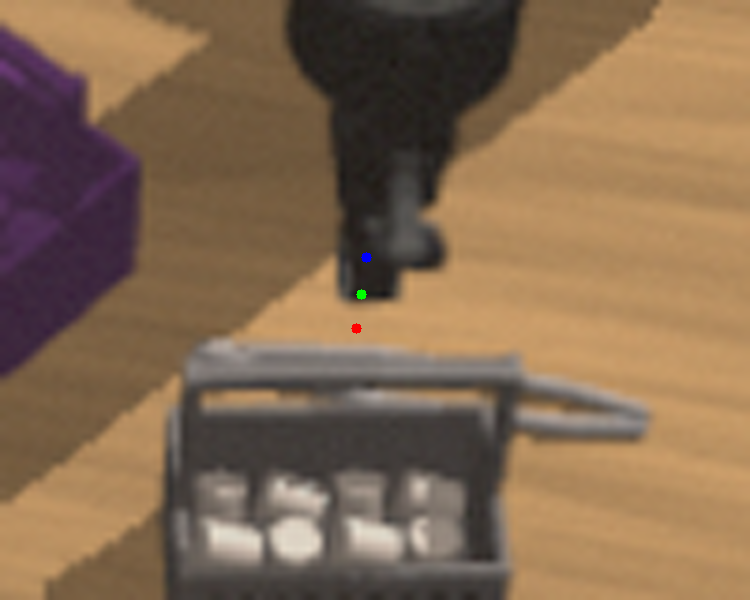

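The picture shows the finger end at (368,298), which is level with the green mark 19 mm above the reported TCP at (356,328). So the real tip is about 19–20 mm higher than the reading. I'll open, go about 25 mm deeper than before and grip again.

>>> {"op": "drive_tool", "data": {
  "series": [
    [[0,0,-0.2],[0,0,0],1],
    [[0,0,0],[0,0,0],1],
    [[0,0,0],[0,0,0],1],
    [[0,0,0],[0,0,0],1],
    [[0,0,0],[0,0,0],1]
  ]
}}

```text
time: 5.75
eef_pos: [0.4759, -0.0103, 0.1739]
eef_rot: [-0.0, 0.614, 0.79, -0.0]
ft_force: [0.2, -0.3, -0.5]
width: 1.002
grip_force: 0.0
```

>>> {"op": "drive_tool", "data": {
  "series": [
    [[0,0,0.4],[0,0,0],1],
    [[0,0,0.4],[0,0,0],1],
    [[0,0,0.4],[0,0,0],1],
    [[0,0,0.3],[0,0,0],1],
    [[0,0,0],[0,0,0],1]
  ]
}}

```text
time: 6.38
eef_pos: [0.4751, -0.0102, 0.098]
eef_rot: [-0.001, 0.614, 0.79, -0.001]
ft_force: [-0.5, 0.2, 0.0]
width: 0.999
grip_force: 0.0
```

>>> {"op": "drive_tool", "data": {
  "series": [
    [[0,0,0],[0,0,0],-1],
    [[0,0,0],[0,0,0],-1],
    [[0,0,0],[0,0,0],-1],
    [[0,0,0],[0,0,0],-1],
    [[0,0,0],[0,0,0],-1]
  ],
  "squeeze": 50
}}

```text
time: 7.0
eef_pos: [0.476, -0.0104, 0.0993]
eef_rot: [0.0, 0.614, 0.79, -0.0]
ft_force: [-1.1, 0.4, 3.0]
width: 0.101
grip_force: 49.2
```

>>> {"op": "drive_tool", "data": {
  "series": [
    [[0,0,-0.3],[0,0,0],-1],
    [[0,0,-0.4],[0,0,0],-1],
    [[0,0,-0.5],[0,0,0],-1],
    [[0,0,-0.5],[0,0,0],-1],
    [[0,0,-0.4],[0,0,0],-1]
  ]
}}

```text
time: 7.62
eef_pos: [0.4759, -0.0102, 0.2046]
eef_rot: [-0.0, 0.614, 0.79, 0.0]
ft_force: [-0.1, -0.1, -2.3]
width: 0.104
grip_force: 48.9
```

>>> {"op": "drive_tool", "data": {
  "series": [
    [[0,0,0],[0,0,0],-1]
  ]
}}

```text
time: 7.75
eef_pos: [0.4768, -0.0103, 0.2049]
eef_rot: [0.001, 0.614, 0.79, 0.001]
ft_force: [0.4, 0.5, -1.5]
width: 0.102
grip_force: 48.9
```

```bash
python3 plan.py .416 .130 .206 67.6 10; python3 - <<'E'
from h import *
p,d,m=cap("scene"); C=cloud(m,d);S=cv2.cvtColor(p,cv2.COLOR_RGB2HSV)[...,1]
k=(abs(C[...,0]-.476)<.07)&(abs(C[...,1]+.010)<.065)&(C[...,2]>.15)&(C[...,2]<.3)&(abs(C[...,1]+.01)>.03)&(S<110)
print(k.sum(),np.percentile(C[k][:,2],[25,50,75,95]).round(3))
E
```

```text
[0.3, -0.05, -0.0] [0.0, 0.0, -0.53]
[0.31, -0.02, -0.0] [0.0, 0.0, -0.53]
[0.31, 0.01, -0.0] [0.0, 0.0, -0.53]
[0.3, 0.04, -0.0] [0.0, 0.0, -0.53]
[0.3, 0.06, -0.0] [0.0, 0.0, -0.53]
[0.29, 0.09, -0.0] [0.0, 0.0, -0.53]
[0.28, 0.12, -0.0] [0.0, 0.0, -0.53]
[0.27, 0.14, -0.0] [0.0, 0.0, -0.53]
[0.26, 0.17, -0.0] [0.0, 0.0, -0.53]
[0.24, 0.19, -0.0] [0.0, 0.0, -0.53]
at [ 0.4768 -0.0103  0.2049] t 7.75 dp mm [-60.8 140.3   1.1] f [ 0.4  0.5 -1.5] w 0.1
559 [0.162 0.173 0.211 0.249]
```

Lifted: the bar top is at about 0.249 and the weight shows in the force reading.

>>> {"op": "drive_tool", "data": {
  "series": [
    [[0.3,-0.05,0],[0,0,-0.53],-1],
    [[0.31,-0.02,0],[0,0,-0.53],-1],
    [[0.31,0.01,0],[0,0,-0.53],-1],
    [[0.3,0.04,0],[0,0,-0.53],-1],
    [[0.3,0.06,0],[0,0,-0.53],-1]
  ]
}}

```text
time: 8.43
eef_pos: [0.4444, 0.0605, 0.2024]
eef_rot: [-0.001, 0.415, 0.91, -0.001]
ft_force: [1.2, -0.3, -1.2]
width: 0.102
grip_force: 48.9
```

>>> {"op": "drive_tool", "data": {
  "series": [
    [[0.29,0.09,0],[0,0,-0.53],-1],
    [[0.28,0.12,0],[0,0,-0.53],-1],
    [[0.27,0.14,0],[0,0,-0.53],-1],
    [[0.26,0.17,0],[0,0,-0.53],-1],
    [[0.24,0.19,0],[0,0,-0.53],-1]
  ]
}}

```text
time: 9.05
eef_pos: [0.4139, 0.1304, 0.2024]
eef_rot: [-0.001, 0.195, 0.981, -0.001]
ft_force: [-0.8, 0.4, -0.7]
width: 0.102
grip_force: 48.9
```

>>> {"op": "drive_tool", "data": {
  "series": [
    [[0,0,0],[0,0,0],-1],
    [[0,0,0],[0,0,0],-1]
  ]
}}

```text
time: 9.3
eef_pos: [0.4149, 0.1298, 0.2033]
eef_rot: [-0.001, 0.197, 0.98, -0.0]
ft_force: [-0.0, -0.1, -2.3]
width: 0.102
grip_force: 48.9
```

```bash
cat > look.py <<'E'
from h import *
import sys
a=np.radians(67.6); ex=np.array([np.cos(a),np.sin(a)]); ey=np.array([-ex[1],ex[0]]); H=np.array([.4654,.2505])
out=[]
for n in("scene","top"):
    p,d,m=cap(n); C=cloud(m,d);S=cv2.cvtColor(p,cv2.COLOR_RGB2HSV)[...,1]
    q=(C[...,:2]-H); x=q@ex*1000; y=q@ey*1000
    zl,zh,xl,xh=[float(v) for v in sys.argv[2:6]]
    k=(C[...,2]>zl)&(C[...,2]<zh)&(x>xl)&(x<xh)&(abs(y)<80)&(S<110)
    P=np.c_[x[k],y[k],C[...,2][k]*1000]
    print(n,k.sum(),"rack-frame lo",np.percentile(P,1,axis=0).round(0),"hi",np.percentile(P,99,axis=0).round(0),"med",np.median(P,0).round(0),"rect",cv2.minAreaRect(P[:,:2].astype(np.float32)) if k.sum()>5 else "")
    c=p[120:270,330:500] if n=="scene" else p[190:320,80:240]
    out.append(cv2.resize(c,(400,350)))
save(np.hstack(out),sys.argv[1])
E
python3 look.py c5 .236 .256 -180 -60; python3 plan.py .4654 .2505 .205 67.6 5
```

```text
scene 164 rack-frame lo [-147.  -64.  237.] hi [-111.   18.  255.] med [-130.  -14.  246.] rect ((-132.71734619140625, -20.44373321533203), (85.61526489257812, 36.10655975341797), 76.7491226196289)
top 108 rack-frame lo [-148.  -60.  237.] hi [-126.   -8.  252.] med [-133.  -38.  247.] rect ((-135.060791015625, -32.511634826660156), (17.325759887695312, 57.52214813232422), 13.969672203063965)
[0.0, 0.52, -0.01] [-0.0, -0.0, -0.01]
[0.0, 0.52, -0.01] [-0.0, -0.0, -0.01]
[0.0, 0.52, -0.01] [-0.0, -0.0, -0.01]
[-0.0, 0.52, -0.01] [-0.0, -0.0, -0.01]
[-0.0, 0.52, -0.01] [-0.0, -0.0, -0.01]
at [0.4151 0.1297 0.2036] t 9.4 dp mm [ 50.3 120.8   1.4] f [-0.7 -0.4 -1.8] w 0.1
```

View pics/c5.png

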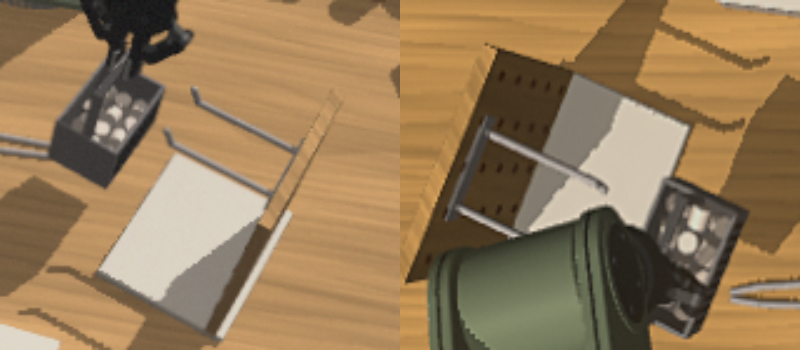

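The picture shows the basket held clear of the prongs, at left (108,120) and right (695,250), with the tips at left (195,95) and (168,135). I'll check its yaw from the rim before moving in.

```bash
python3 look.py c6 .165 .18 -200 -70; python3 look.py c6b .243 .252 -180 -60
```

```text
scene 288 rack-frame lo [-172.  -65.  165.] hi [-89.  63. 178.] med [-124.  -27.  172.] rect ((-131.21725463867188, 0.48830413818359375), (131.85166931152344, 83.96448516845703), 87.79170227050781)
top 228 rack-frame lo [-173.  -61.  165.] hi [-93.  61. 179.] med [-155.  -31.  173.] rect ((-132.5252685546875, 0.178253173828125), (122.66667175292969, 81.39048767089844), 89.91613006591797)
scene 112 rack-frame lo [-147.  -63.  243.] hi [-112.   15.  251.] med [-131.  -18.  247.] rect ((-132.93203735351562, -20.508827209472656), (84.05546569824219, 34.24772262573242), 77.89354705810547)
top 102 rack-frame lo [-149.  -60.  243.] hi [-126.   -8.  251.] med [-133.  -38.  247.] rect ((-134.73129272460938, -32.64942169189453), (19.6251220703125, 57.17916488647461), 13.388659477233887)
```

Rim: 81×123 mm, centred at y≈0, x≈-132, rotated under 2° in the rack frame, and its height suits the gap. Moving in, then lowering.

>>> {"op": "drive_tool", "data": {
  "series": [
    [[0,0.4,0],[0,0,0],-1],
    [[0,0.6,0],[0,0,0],-1],
    [[0,0.6,0],[0,0,0],-1],
    [[0,0.6,0],[0,0,0],-1],
    [[0,0.4,0],[0,0,0],-1]
  ]
}}

```text
time: 10.22
eef_pos: [0.466, 0.2523, 0.2038]
eef_rot: [0.0, 0.196, 0.981, 0.0]
ft_force: [0.1, -1.1, -2.8]
width: 0.097
grip_force: 48.9
```

>>> {"op": "drive_tool", "data": {
  "series": [
    [[0,0,0],[0,0,0],-1],
    [[0,0,0.2],[0,0,0],-1],
    [[0,0,0.2],[0,0,0],-1],
    [[0,0,0.2],[0,0,0],-1],
    [[0,0,0],[0,0,0],-1]
  ]
}}

```text
time: 10.85
eef_pos: [0.4645, 0.2494, 0.1729]
eef_rot: [-0.001, 0.197, 0.98, -0.001]
ft_force: [0.4, 0.4, -1.0]
width: 0.1
grip_force: 48.9
```

```bash
python3 look.py c7 .12 .155 -60 60;python3 look.py c7b .205 .225 -30 30; python3 plan.py .4654 .2505 .168 67.6 1
```

```text
scene 447 rack-frame lo [-42. -66. 120.] hi [ 39.  61. 151.] med [  3. -45. 137.] rect ((-1.5537757873535156, -2.0883941650390625), (129.23721313476562, 83.01094055175781), 89.45646667480469)
top 397 rack-frame lo [-45. -62. 121.] hi [ 38.  61. 150.] med [-37. -16. 140.] rect ((-3.122081756591797, -0.3015098571777344), (123.899658203125, 84.41551208496094), 89.25447082519531)
scene 166 rack-frame lo [-17. -62. 205.] hi [ 17.  36. 224.] med [ -1. -14. 217.] rect ((-1.0840935707092285, -11.98366928100586), (98.67485809326172, 34.822059631347656), 75.83966827392578)
top 190 rack-frame lo [-13. -60. 206.] hi [  5.  59. 222.] med [ -3. -20. 217.] rect ((-9.054356575012207, -2.3048782348632812), (56.60328674316406, 118.28394317626953), 14.570298194885254)
[0.01, 0.0, 0.13] [0.0, 0.0, -0.03]
at [0.4656 0.2502 0.1744] t 11.05 dp mm [-0.2  0.3 -6.4] f [ 0.4  0.  -0.5] w 0.1
```

>>> {"op": "drive_tool", "data": {
  "series": [
    [[0,0,0.06],[0,0,0],-1],
    [[0,0,0.04],[0,0,0],-1],
    [[0,0,0],[0,0,0],-1]
  ]
}}

```text
time: 11.42
eef_pos: [0.4651, 0.2501, 0.1688]
eef_rot: [-0.0, 0.197, 0.98, -0.0]
ft_force: [0.3, 0.3, -1.6]
width: 0.101
grip_force: 48.9
```

>>> {"op": "drive_tool", "data": {
  "series": [
    [[0,0,0.04],[0,0,0],-1],
    [[0,0,0],[0,0,0],-1]
  ]
}}

```text
time: 11.68
eef_pos: [0.4654, 0.2502, 0.1671]
eef_rot: [0.0, 0.197, 0.98, 0.0]
ft_force: [-0.8, 0.5, -0.6]
width: 0.098
grip_force: 49.0
```

>>> {"op": "drive_tool", "data": {
  "series": [
    [[0,0,0.03],[0,0,0],-1],
    [[0,0,0],[0,0,0],-1]
  ]
}}

```text
time: 11.92
eef_pos: [0.4655, 0.2503, 0.1669]
eef_rot: [0.001, 0.197, 0.98, 0.0]
ft_force: [-2.1, -0.8, 5.5]
width: 0.095
grip_force: 49.9
```

>>> {"op": "drive_tool", "data": {
  "series": [
    [[0,0,0.03],[0,0,0],-1],
    [[0,0,0],[0,0,0],-1]
  ]
}}

```text
time: 12.18
eef_pos: [0.4655, 0.2503, 0.1667]
eef_rot: [0.001, 0.197, 0.98, 0.001]
ft_force: [-3.9, -1.8, 13.7]
width: 0.097
grip_force: 50.8
```

```bash
python3 look.py c8b .205 .225 -30 30; python3 plan.py .4654 .2505 .168 67.6 1
```

```text
scene 166 rack-frame lo [-16. -63. 205.] hi [ 19.  34. 224.] med [ -1. -12. 210.] rect ((0.946476936340332, -12.358497619628906), (35.466575622558594, 102.15611267089844), 3.640794277191162)
top 173 rack-frame lo [-14. -60. 205.] hi [ 14.  60. 215.] med [ -2. -22. 210.] rect ((-7.958281517028809, -1.766265869140625), (53.71295166015625, 118.6978530883789), 15.268327713012695)
[0.0, 0.0, -0.03] [0.01, 0.01, -0.03]
at [0.4655 0.2503 0.1667] t 12.275 dp mm [-0.1  0.2  1.3] f [-3.2 -2.4 13.2] w 0.1
```

>>> {"op": "drive_tool", "data": {
  "series": [
    [[0,0,-0.05],[0,0,0],-1],
    [[0,0,0],[0,0,0],-0.4],
    [[0,0,0],[0,0,0],0],
    [[0,0,0],[0,0,0],0],
    [[0,0,0],[0,0,0],0]
  ]
}}

```text
time: 12.9
eef_pos: [0.4652, 0.2501, 0.1663]
eef_rot: [-0.0, 0.197, 0.98, -0.0]
ft_force: [0.3, -0.3, -0.3]
width: 0.501
grip_force: 0.0
```

>>> {"op": "drive_tool", "data": {
  "series": [
    [[0,0,-0.2],[0,0,0],0],
    [[0,0,-0.4],[0,0,0],0],
    [[0,0,-0.6],[0,0,0],0],
    [[0,0,-0.8],[0,0,0],0],
    [[0,0,-0.6],[0,0,0],0]
  ]
}}

```text
time: 13.52
eef_pos: [0.4656, 0.2503, 0.2991]
eef_rot: [0.001, 0.197, 0.98, 0.001]
ft_force: [0.2, 0.7, 0.2]
width: 0.499
grip_force: 0.0
```

```bash
python3 look.py c9 .205 .225 -30 30; python3 look.py c9b .12 .155 -60 60; python3 plan.py .540 -.318 .29 0 16
```

```text
scene 156 rack-frame lo [-12. -62. 205.] hi [  9.  59. 215.] med [  0.  -6. 210.] rect ((-8.24565601348877, -4.1485748291015625), (55.06836700439453, 120.66156768798828), 12.26217269897461)
top 230 rack-frame lo [-20. -60. 205.] hi [  7.  60. 215.] med [ -3.  -8. 210.] rect ((-8.645565032958984, -1.9324226379394531), (51.412715911865234, 119.0390625), 13.418510437011719)
scene 428 rack-frame lo [-40. -66. 120.] hi [ 40.  61. 152.] med [  1. -26. 134.] rect ((-0.3592529296875, -2.8756179809570312), (129.9999237060547, 82.5307388305664), 89.70785522460938)
top 369 rack-frame lo [-44. -62. 120.] hi [ 39.  61. 151.] med [-28. -13. 135.] rect ((-1.5693016052246094, -0.8831748962402344), (123.49247741699219, 83.78093719482422), 88.54505157470703)
[-0.36, -0.62, 0.01] [0.0, 0.0, 0.42]
[-0.4, -0.59, 0.01] [0.0, 0.0, 0.42]
[-0.45, -0.56, 0.01] [0.0, 0.0, 0.42]
[-0.49, -0.53, 0.01] [0.0, 0.0, 0.42]
[-0.52, -0.49, 0.01] [0.0, 0.0, 0.42]
[-0.56, -0.45, 0.01] [0.0, 0.0, 0.42]
[-0.59, -0.41, 0.01] [0.0, 0.0, 0.42]
[-0.62, -0.36, 0.01] [0.0, 0.0, 0.42]
[-0.64, -0.32, 0.01] [0.0, 0.0, 0.42]
[-0.66, -0.27, 0.01] [0.0, 0.0, 0.42]
[-0.68, -0.22, 0.01] [0.0, 0.0, 0.42]
[-0.7, -0.17, 0.01] [0.0, 0.0, 0.42]
[-0.71, -0.12, 0.01] [0.0, 0.0, 0.42]
[-0.71, -0.06, 0.01] [0.0, 0.0, 0.42]
[-0.72, -0.01, 0.01] [0.0, 0.0, 0.42]
[-0.72, 0.04, 0.01] [0.0, 0.0, 0.42]
at [0.4653 0.2501 0.2969] t 13.725 dp mm [  74.7 -568.1   -6.9] f [-0.  -0.4 -1. ] w 0.5
```

View pics/c9.png

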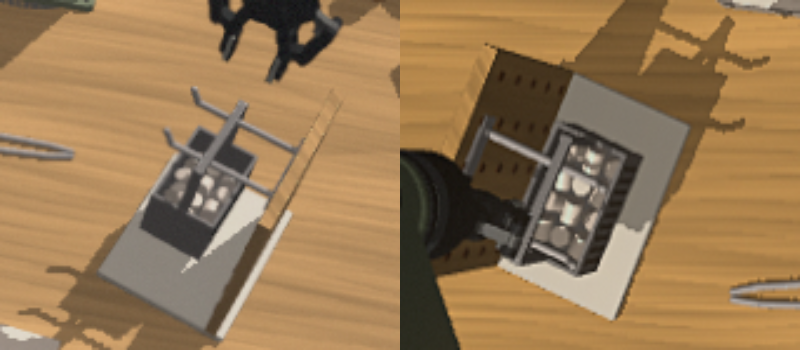

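The left view shows the basket hanging with its bar across both prongs at (215,135). Next I move over the primer with the fingers closing.

>>> {"op": "drive_tool", "data": {
  "series": [
    [[-0.44,-0.76,0],[0,0,0],0],
    [[-0.44,-0.76,0],[0,0,0],0],
    [[-0.44,-0.76,0],[0,0,0],-1],
    [[-0.44,-0.76,0],[0,0,0],-1],
    [[-0.44,-0.76,0],[0,0,0],-1]
  ]
}}

```text
time: 14.35
eef_pos: [0.4926, 0.031, 0.2949]
eef_rot: [-0.001, 0.197, 0.98, -0.0]
ft_force: [0.4, -0.3, -0.3]
width: 0.0
grip_force: 0.0
```

>>> {"op": "drive_tool", "data": {
  "series": [
    [[-0.44,-0.76,0],[0,0,0],-1],
    [[-0.44,-0.76,0],[0,0,0],-1],
    [[-0.44,-0.76,0],[0,0,0],-1],
    [[-0.44,-0.76,0],[0,0,0],-1],
    [[-0.44,-0.76,0],[0,0,0],-1]
  ]
}}

```text
time: 14.98
eef_pos: [0.5208, -0.1865, 0.2948]
eef_rot: [-0.002, 0.197, 0.98, 0.0]
ft_force: [0.6, -0.8, 0.6]
width: 0.001
grip_force: 0.0
```

>>> {"op": "drive_tool", "data": {
  "series": [
    [[-0.44,-0.76,0],[0,0,0],-1],
    [[-0.44,-0.76,0],[0,0,0],-1],
    [[-0.44,-0.76,0],[0,0,0],-1],
    [[0,0,0],[0,0,0],-1],
    [[0,0,0],[0,0,0],-1]
  ]
}}

```text
time: 15.6
eef_pos: [0.5379, -0.3153, 0.2951]
eef_rot: [-0.001, 0.197, 0.98, 0.001]
ft_force: [-0.3, 0.6, 0.1]
width: 0.002
grip_force: 0.0
```

```bash
python3 plan.py .540 -.318 .235 67.6 4
```

```text
[-0.02, -0.01, 0.3] [0.0, -0.0, -0.01]
[-0.02, -0.01, 0.3] [0.0, -0.0, -0.01]
[-0.02, -0.01, 0.3] [0.0, -0.0, -0.01]
[-0.02, -0.01, 0.3] [0.0, -0.0, -0.01]
at [ 0.5379 -0.3153  0.2951] t 15.6 dp mm [  2.1  -2.7 -60.1] f [-0.3  0.6  0.1] w 0.0
```

>>> {"op": "drive_tool", "data": {
  "series": [
    [[-0.04,-0.02,0.4],[0,0,0],-1],
    [[-0.04,-0.02,0.4],[0,0,0],-1],
    [[0,0,0.4],[0,0,0],-1],
    [[0,0,0],[0,0,0],-1]
  ]
}}

```text
time: 16.1
eef_pos: [0.5404, -0.3174, 0.2349]
eef_rot: [-0.002, 0.196, 0.981, 0.001]
ft_force: [-0.9, -0.1, 0.9]
width: 0.002
grip_force: 0.0
```

>>> {"op": "drive_tool", "data": {
  "series": [
    [[0,0,0.1],[0,0,0],-1],
    [[0,0,0.1],[0,0,0],-1],
    [[0,0,0.1],[0,0,0],-1],
    [[0,0,0],[0,0,0],-1]
  ]
}}

```text
time: 16.6
eef_pos: [0.5411, -0.3193, 0.2211]
eef_rot: [-0.0, 0.197, 0.98, 0.0]
ft_force: [0.3, 0.4, -0.9]
width: 0.001
grip_force: 0.0
```

>>> {"op": "drive_tool", "data": {
  "series": [
    [[0,0,0.1],[0,0,0],-1],
    [[0,0,0],[0,0,0],-1]
  ]
}}

```text
time: 16.85
eef_pos: [0.5417, -0.3196, 0.2172]
eef_rot: [0.001, 0.197, 0.98, -0.0]
ft_force: [-0.1, 0.7, 5.1]
width: -0.002
grip_force: 2.5
```

>>> {"op": "drive_tool", "data": {
  "series": [
    [[0,0,0.1],[0,0,0],-1],
    [[0,0,0.1],[0,0,0],-1],
    [[0,0,0],[0,0,0],-1]
  ]
}}

```text
time: 17.23
eef_pos: [0.5417, -0.3196, 0.2079]
eef_rot: [0.001, 0.197, 0.98, -0.0]
ft_force: [-0.8, 0.9, 7.8]
width: -0.002
grip_force: 3.8
```

```bash
cat > cap.py <<'E'
from h import *
for n in("scene","top"):
    p,d,m=cap(n); C=cloud(m,d); r=np.hypot(C[...,0]-.54,C[...,1]+.318); k=(r<.034)&(C[...,2]>.21)&(C[...,2]<.26)
    z=C[...,2][k]; print(n,k.sum(),np.histogram(z,np.arange(.21,.262,.004))[0])
print(manip.get_obs()["ft_force"].round(1),manip.get_obs()["eef_pos"])
E
python3 cap.py
```

```text
scene 330 [  0   0   1  16  37 147  75   9  11  13   6  12   3]
top 29 [ 0  0  1  1  1 18  8  0  0  0  0  0  0]
[-0.9  0.8  7.3] [ 0.54171417 -0.31966664  0.20823252]
```

The plunger is moving: the cap is now at about 0.234 with 7 N. Pressing to the stop.

>>> {"op": "drive_tool", "data": {
  "series": [
    [[0,0,0.1],[0,0,0],-1],
    [[0,0,0.1],[0,0,0],-1],
    [[0,0,0],[0,0,0],-1]
  ]
}}

```text
time: 17.7
eef_pos: [0.5418, -0.3197, 0.1986]
eef_rot: [0.001, 0.197, 0.98, -0.0]
ft_force: [-1.9, 1.8, 10.1]
width: -0.002
grip_force: 5.1
```

>>> {"op": "drive_tool", "data": {
  "series": [
    [[0,0,0.08],[0,0,0],-1],
    [[0,0,0],[0,0,0],-1]
  ]
}}

```text
time: 17.95
eef_pos: [0.5417, -0.3197, 0.195]
eef_rot: [0.001, 0.197, 0.98, -0.001]
ft_force: [-1.8, 1.6, 11.0]
width: -0.002
grip_force: 5.6
```

>>> {"op": "drive_tool", "data": {
  "series": [
    [[0,0,0.06],[0,0,0],-1],
    [[0,0,0.04],[0,0,0],-1],
    [[0,0,0],[0,0,0],-1]
  ]
}}

```text
time: 18.32
eef_pos: [0.5418, -0.3197, 0.1931]
eef_rot: [0.003, 0.197, 0.98, -0.001]
ft_force: [-4.5, 4.0, 22.8]
width: 0.001
grip_force: 11.1
```

>>> {"op": "drive_tool", "data": {
  "series": [
    [[0,0,0.03],[0,0,0],-1],
    [[0,0,0],[0,0,0],-1]
  ]
}}

```text
time: 18.58
eef_pos: [0.5419, -0.3198, 0.1931]
eef_rot: [0.003, 0.197, 0.98, -0.001]
ft_force: [-6.5, 4.1, 27.8]
width: 0.002
grip_force: 13.9
```

Hard stop at reported z 0.193: force jumped past 13 N and the travel stopped. Releasing fully.

```bash
python3 cap.py
```

```text
scene 341 [ 29 103 115  20   9  12   9   9  12   5   8   7   3]
top 23 [ 1 11 11  0  0  0  0  0  0  0  0  0  0]
[-6.4  4.3 29. ] [ 0.54191275 -0.31978989  0.19308296]
```

>>> {"op": "drive_tool", "data": {
  "series": [
    [[0,0,-0.2],[0,0,0],-1],
    [[0,0,-0.3],[0,0,0],-1],
    [[0,0,-0.4],[0,0,0],-1],
    [[0,0,0],[0,0,0],-1],
    [[0,0,0],[0,0,0],-1]
  ]
}}

```text
time: 19.3
eef_pos: [0.5408, -0.3191, 0.2298]
eef_rot: [-0.001, 0.197, 0.98, 0.0]
ft_force: [0.4, 1.3, -0.6]
width: 0.0
grip_force: 0.0
```

>>> {"op": "drive_tool", "data": {
  "series": [
    [[0,0,0],[0,0,0],-1],
    [[0,0,0],[0,0,0],-1]
  ]
}}

```text
time: 19.55
eef_pos: [0.5411, -0.3192, 0.2301]
eef_rot: [-0.001, 0.197, 0.98, 0.0]
ft_force: [0.2, -0.5, -0.1]
width: -0.001
grip_force: 0.0
```

```bash
python3 cap.py
```

```text
scene 334 [  7   0   0   0   1   9  20 111 165  16   0   3   2]
top 35 [ 0  0  0  0  0  0  2  8 21  3  1  0  0]
[ 0.3 -0.6 -0.3] [ 0.54120508 -0.3192744   0.23045921]
```

Down cap z was about 0.218 and it is now back at about 0.243: one full stroke. Second stroke:

>>> {"op": "drive_tool", "data": {
  "series": [
    [[0,0,0.2],[0,0,0],-1],
    [[0,0,0.2],[0,0,0],-1],
    [[0,0,0.2],[0,0,0],-1],
    [[0,0,0.1],[0,0,0],-1],
    [[0,0,0],[0,0,0],-1]
  ]
}}

```text
time: 20.27
eef_pos: [0.5416, -0.3195, 0.1974]
eef_rot: [0.001, 0.197, 0.98, -0.0]
ft_force: [-1.9, 1.2, 11.4]
width: -0.001
grip_force: 5.3
```

>>> {"op": "drive_tool", "data": {
  "series": [
    [[0,0,0.1],[0,0,0],-1],
    [[0,0,0.1],[0,0,0],-1],
    [[0,0,0],[0,0,0],-1],
    [[0,0,0],[0,0,0],-1]
  ]
}}

```text
time: 20.78
eef_pos: [0.5418, -0.3196, 0.1931]
eef_rot: [0.003, 0.197, 0.98, -0.001]
ft_force: [-7.8, 4.5, 30.4]
width: 0.001
grip_force: 15.1
```

```bash
python3 cap.py
```

```text
scene 339 [ 23  90 139  13   6  14  11   7  12   7   9   7   1]
top 23 [ 2 13  7  1  0  0  0  0  0  0  0  0  0]
[-7.3  4.1 29.9] [ 0.54178108 -0.31964692  0.19307507]
```

>>> {"op": "drive_tool", "data": {
  "series": [
    [[0,0,-0.2],[0,0,0],-1],
    [[0,0,-0.3],[0,0,0],-1],
    [[0,0,-0.4],[0,0,0],-1],
    [[0,0,-0.6],[0,0,0],-1],
    [[0,0,-0.6],[0,0,0],-1]
  ]
}}

```text
time: 21.5
eef_pos: [0.541, -0.3192, 0.2907]
eef_rot: [-0.001, 0.197, 0.98, 0.0]
ft_force: [0.6, 0.3, 0.2]
width: 0.002
grip_force: 0.0
```

>>> {"op": "drive_tool", "data": {
  "series": [
    [[0,0,0],[0,0,0],-1],
    [[0,0,0],[0,0,0],-1],
    [[0,0,0],[0,0,0],-1]
  ]
}}

```text
time: 21.88
eef_pos: [0.5408, -0.319, 0.2891]
eef_rot: [-0.001, 0.197, 0.98, 0.001]
ft_force: [-0.2, 0.0, 0.9]
width: 0.002
grip_force: 0.0
```

```bash
python3 cap.py; python3 look.py c10 .12 .155 -60 60; python3 look.py c11 .205 .225 -30 30; python3 - <<'E'
from h import *
p,_,_=cap("scene"); q,_,_=cap("top"); save(np.hstack([cv2.resize(p,(400,300)),cv2.resize(q,(400,300))]),"fin")
E
```

```text
scene 409 [  8   1   0   0   0   4  24 132 216  24   0   0   0]
top 111 [ 0  0  0  0  0  1  5 26 72  7  0  0  0]
[ 0.1 -0.6 -0.1] [ 0.5409743  -0.31914691  0.28968218]
scene 433 rack-frame lo [-41. -66. 120.] hi [ 40.  61. 153.] med [  2. -26. 134.] rect ((-0.3993721008300781, -2.3470840454101562), (128.89096069335938, 82.38753509521484), 89.49095153808594)
top 416 rack-frame lo [-44. -62. 120.] hi [ 38.  61. 152.] med [-13.  -4. 134.] rect ((-0.6381072998046875, -0.5808601379394531), (124.4606704711914, 84.20536041259766), 88.65180969238281)
scene 166 rack-frame lo [ -6. -63. 205.] hi [ 17.  59. 215.] med [  1.  -9. 210.] rect ((8.291971206665039, -2.5629653930664062), (126.05242156982422, 28.863821029663086), 88.99732971191406)
top 257 rack-frame lo [-14. -60. 205.] hi [ 16.  59. 214.] med [ -2.  -0. 210.] rect ((2.8716840744018555, 0.8007965087890625), (47.197731018066406, 120.17717742919922), 10.936434745788574)
```

View pics/fin.png

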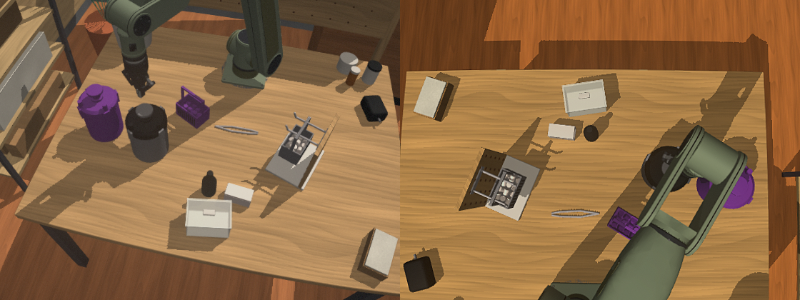

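The basket hangs level on both prongs at left (297,147), the plunger is fully up, the arm is clear, and the other things look unmoved.

```bash
python3 -c "
from station import job; print(job.job_done())"
```

```text
the job is handed in; nothing more can be done
None
```

The grey basket hangs by its handle across both prongs, the filter got two full primer strokes, and the job was handed in at about 22 s (no verdict was shown); the first grasp missed because the fingertips sat about 20–25 mm higher than reported, and the second held.

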